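Click the tea warmer's dial to its next setting and start it

TASK

The tea warmer's knurled dial has been left between two settings. With a fingertip on its face, turn it clockwise until it clicks into the next setting, going no further, then press the start button beside it fully down and let it come up again. Leave the warmer where it stands and disturb nothing else on the desk.

Things in the scene. Friction and masses are not known exactly. Their poses are not given: they have to be found in the camera images.
- warmer: tea warmer: low white box 210 (x) by 340 (y) by 50 mm high, 2.4 kg, loose on rubber feet. Origin: centre of its underside; x away from its front, y to its left, z up. On the left half a round steel warming plate (140 mm across, top 56 mm up, centre y +75 mm) with a tumbler; on the right half the dial (axis x +25, y -95 mm) and the start button (x -62, y -95 mm). Three black ticks mark the settings.
- dial_face (a point): centre of the dial's flat top face, on its vertical axis, 64 mm above the desk. The dial is a black knurled disc 72 mm across, friction about 1, in a fixed aluminium collar 90 mm across; it stands only 4 mm proud of it. A fingertip pressing on the face some 20 mm off its axis with about 8 to 15 N can drag it round.
- dial_pointer (a point): outer end of the white pointer line on the dial's face, 32 mm from the dial's axis; turns with the dial
- dial (a joint): dial angle in rad, growing clockwise seen from above. Click notches at 0, 1.4, 2.8: pointer at the tick on the left, the far side (warmer +x), the right. Starts at 0.4 to 0.9 and stays where left. Turning takes 0.01 N m, but about 0.07 from 0.35 to 0.18 before a notch; about 0.12 before it snaps in by itself; leaving the notch takes 0.07 again.
- start_top (a point): centre of the top of the start button, a round grey spring button 24 mm across in a 40 mm aluminium ring, top 72 mm above the desk; pressed straight down
- start (a joint): travel of the start button in m: 0 up, 0.005 fully down (5 N); springs back by itself
- tumbler: steel tumbler 70 mm across, 68 mm high, standing on the warming plate; origin at the centre of its underside; leave alone
- mug: white mug 80 mm across, 92 mm high, behind the warmer; origin at the centre of its underside; leave alone
- stapler: black stapler 135 by 36 mm, 48 mm high, beyond the warmer's right end; origin at the centre of its underside; leave alone
- sweets: brass bowl of sweets 160 mm across, 45 mm high, beyond the warmer's left end; origin at the centre of its underside; leave alone

How it is judged:
By the outcome, as a careful person would: the job done as asked, in the order asked, and still so for the second after the job is handed in, with the robot touching nothing.
It also fails if it takes over 48 s, if anything falls off the work surface, if the arm or the gripper's body presses on something with over 40 N, if the wrist force passes 120 N, or if a joint passes its speed limit or range.

ROBOT

A 7-joint arm with a two-finger parallel gripper is mounted at the origin on the work surface. World frame = base frame: x ahead of the robot, y to its left, z up, the work surface at z = 0. Lengths are in m, angles in degrees, forces in N, time in s.
With the tool pointing down it reaches from about 0.425 to 0.875 m from the base axis. Payload 4.7 kg.
Tool frame: the origin (TCP) lies midway between the tips of the shut fingers; the grasp point (between the pads) lies env.grip_point_offset behind it (env.grip_point_offset is the distance from the TCP to the grasp point, in m); z points along the fingers, y is the line along which they close (so a half turn about z gives the same grasp; the last joint's range is limited). The gripper opens to 87 mm and grips with 3 to 60 N. Pads are 19 mm wide; open, the fingers measure 117 mm over their backs; the gripper's body (75 mm by 190 mm) begins 51 mm behind the grasp point.
Start: joints at [66.526, 18.392, -4.016, 83.108, 1.295, 78.541, -3.26], TCP at [0.267, -0.593, 0.223] pointing down, gripper open.
Joint ranges: [-163.93, 163.93], [-17.29, 119.83], [-79.2, 71.16], [3.27, 140.29], [-89.18, 269.18], [5.43, 117.66], [-154.24, 154.24]. Speed limits (degrees/s): [147.25, 147.25, 180, 180, 180, 180, 180].

INTERFACE

Orientations are given as [roll, pitch, yaw] about the fixed x, y, z axes, in that order (R = Rz(yaw) Ry(pitch) Rx(roll)).
In Python, from cell import env gives the robot as it stands.
- The arm moves only by the shell command python3 -m creep 'ROWS' [FORCE]. ROWS is a JSON object of lists of equal length, an entry for each row: "translation": the shift along the tool's x, y, z in units of 0.08 m (1.0 is 0.08 m), a list of three; "turn": the turn, a rotation vector about the tool's x, y, z in units of 180 degrees (1.0 is 180 degrees), a list of three; "grip": the opening, from 0 (shut) to 1 (fully open). In form: {"translation": [[x, y, z], ...], "turn": [[ax, ay, az], ...], "grip": [grip, ...]}. A call has 1 to 5 rows; each row shifts and turns the commanded pose from where the row before left it, along the tool's axes as they then stand; what a row does not reach is not made up. A row lasts 1/8 s, in which the tool goes at most 62.5 mm and 10.7 degrees, less where a joint would pass 70% of its speed; a pose out of reach is approached as far as the arm can. A call with a number of a shift or a turn outside -1 to 1 is refused whole. A call with a gripper value outside its range is refused whole. The fingers move at their own pace and stop on an object; FORCE is the grip in N (left out, the last holds). Time passes only in rows, so rows that do not move let the fingers close. It gives the time, the measured TCP pose, the force, the opening and the grip force at its end, in the units of the state.
- env.get_obs(): the state, without advancing time (a new reading comes with each control period).
- env.read_camera(name): name is "scene" or "top" or "wrist"; returns a dict with "frame" (400x640x3 uint8, red, green, blue), "z_map" (400x640 float32, m along the optical axis (not along the pixel's ray), 0 where there is no reading), "K" (3x3 intrinsics, pixels), "rvec" (rotation vector, rad) and "tvec" (3), from world to camera coordinates, as OpenCV has them. Camera axes: x right, y down, z forward; pixel columns grow to the right and rows downward; lengths in m; the calibration is good to about 2 mm. A picture is of the moment at which its call begins.
- env.sign_off(): hands the job in; it is judged then, once.
The state is a dict: "time_s": time; "qpos": joint angles; "joint_velocities": joint speeds; "effort": joint torques, N m; "tool_pos": TCP position; "tool_rot": TCP orientation; "force": force on the tool from outside, world axes, zero at the start; "wrist_torque": the same for the moment, N m; "grip_width": finger opening in m; "grasp_force": force on a finger pad.
Only numpy, scipy, OpenCV 4.12 (cv2) and the standard library are available. Lean on these libraries where they do the work, as an engineer would, in place of code of your own. Each camera call takes 0.05 s, during which the arm holds its last target. There are 200 camera calls.

## Working session

There is one attempt and no reset: what is moved stays moved. The work goes in short steps, Python scripts to look and compute and a shell command to move; the robot and the scene stay as the last step left them, time stands still between calls to the robot, and variables do not carry over. Pictures are saved under pics/ and viewed, at most 10 in all, crops included, and the job is handed in when it is done.

```bash
mkdir -p pics; ls; python3 - <<'E'
from cell import env
import cv2,numpy as np
o=env.get_obs()
for k in o: print(k,np.round(o[k],3))
print(env.grip_point_offset)
for n in("top","scene"):
    c=env.read_camera(n); cv2.imwrite(f"pics/{n}0.png",c["frame"][:,:,::-1]); np.savez(f"{n}0.npz",**c)
    R=cv2.Rodrigues(np.array(c["rvec"],float))[0]; print(n,c["K"][0],-R.T@np.array(c["tvec"]).ravel())
E
```

```text
pics
time_s 0.0
qpos [66.525 18.437 -4.017 83.177  1.294 78.538 -3.26 ]
joint_velocities [-0.032 -0.039 -0.039 -0.052 -0.036  0.01   0.002]
effort [-0.0000e+00 -4.9130e+01 -4.0400e-01 -3.1254e+01 -6.4000e-02  4.4000e-02
  0.0000e+00]
tool_pos [ 0.267 -0.592  0.221]
tool_rot [-1.79893e+02  4.00000e-03  2.42860e+01]
force [-0.615  0.261 -0.18 ]
wrist_torque [-0.051  0.062 -0.021]
grasp_force 0.0
grip_width 0.087
0.0187
top [393.81335081   0.         314.10076732] [0.40686363 0.05668224 1.09689518]
scene [420.8265805    0.         321.01786713] [ 1.13496848 -0.14084753  0.8795289 ]
```

View pics/top0.png

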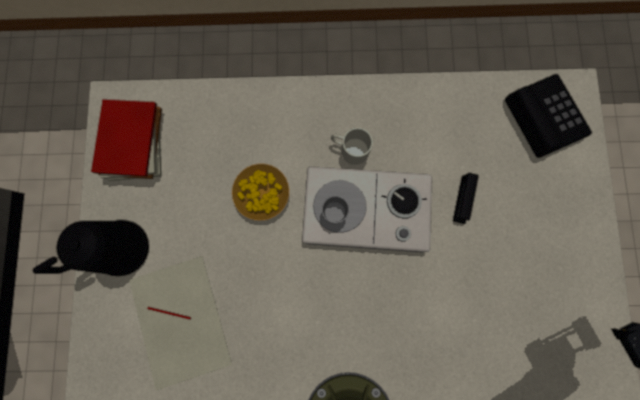

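View pics/scene0.png

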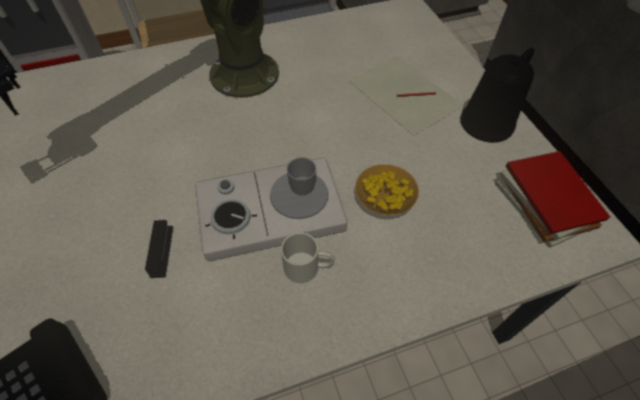

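The top view shows the dial at about (404,201), with its pointer up-left at about (394,195), and the button at about (403,233). The tumbler is at (335,212) and the stapler at (466,198). I'll measure these.

```bash
cat > h.py <<'E'
import cv2,numpy as np
def cam(c):
    return cv2.Rodrigues(np.array(c["rvec"],float))[0],np.array(c["tvec"],float).ravel(),np.array(c["K"],float)
def ray(c,uv,z):
    R,t,K=cam(c); o=-R.T@t; d=R.T@np.linalg.inv(K)@np.r_[uv,1.]; return o+d*(z-o[2])/d[2]
def proj(c,p):
    R,t,K=cam(c); q=K@(R@np.array(p)+t); return q[:2]/q[2]
def dial(c,guess,r=40):
    """dark disc contour near guess -> ellipse centre, pointer bright centroid"""
    g=cv2.cvtColor(c["frame"],cv2.COLOR_RGB2GRAY)
    m=(g<60).astype(np.uint8); cs,_=cv2.findContours(m,cv2.RETR_EXTERNAL,cv2.CHAIN_APPROX_NONE)
    cs=[k for k in cs if cv2.contourArea(k)>100 and np.hypot(*(k.mean(0)[0]-guess))<r]
    k=max(cs,key=cv2.contourArea); h=cv2.convexHull(k); e=cv2.fitEllipse(h)
    return e,h
E
python3 - <<'E'
from h import *
for n,g in(("top",(404,201)),("scene",(231,216))):
    c=dict(np.load(n+"0.npz")); e,h=dial(c,np.array(g)); print(n,e,ray(c,e[0],.064))
    gr=cv2.cvtColor(c["frame"],cv2.COLOR_RGB2GRAY)
    m=np.zeros_like(gr); cv2.ellipse(m,(e[0],(e[1][0]*.9,e[1][1]*.9),e[2]),1,-1)
    ys,xs=np.where((m>0)&(gr>100)); print("pointer",len(xs),xs.mean(),ys.mean())
    pts=np.c_[xs,ys]; far=pts[np.argmax(np.hypot(*(pts-e[0]).T))]; 
    d=ray(c,(xs.mean(),ys.mean()),.064)-ray(c,e[0],.064); print("pointer dir deg",np.degrees(np.arctan2(d[1],d[0])),np.hypot(*d[:2]),"z",c["z_map"][int(e[0][1]),int(e[0][0])])
c=dict(np.load("top0.npz"))
# warmer body mask from white
hsv=cv2.cvtColor(c["frame"],cv2.COLOR_RGB2HSV)
print(hsv[240,320],hsv[260,320],hsv[180,390])
for p in((307,168),(432,175),(430,250),(303,244)): print(p,ray(c,p,.05)[:2])
print("tumbler",ray(c,(335,208),.12)[:2],"btn",ray(c,(402.5,233),.072)[:2])
im=c["frame"][160:260,295:445,::-1]; cv2.imwrite("pics/crop.png",cv2.resize(im,None,fx=5,fy=5,interpolation=cv2.INTER_CUBIC))
E
```

```text
top ((404.3253173828125, 200.1968231201172), (26.072444915771484, 26.949138641357422), 115.15430450439453) [ 0.5587482  -0.15845649  0.064     ]
pointer 12 398.5 195.5
pointer dir deg 48.82153564732064 0.019494012574795078 z 1.0368078
scene ((229.51995849609375, 214.58407592773438), (25.05710792541504, 31.09626579284668), 72.86709594726562) [ 0.5638687  -0.15972205  0.064     ]
pointer 13 237.15384615384616 215.84615384615384
pointer dir deg 59.89053988977514 0.018338873225333105 z 0.9754789
[ 17  26 139] [ 22  36 128] [ 19  25 145]
(307, 168) [0.65442657 0.09795177]
(432, 175) [ 0.62809328 -0.23914057]
(430, 250) [ 0.42789194 -0.22139683]
(303, 244) [0.44877478 0.11101198]
tumbler [0.5340268 0.0264438] btn [ 0.47202961 -0.14769009]
```

View pics/crop.png

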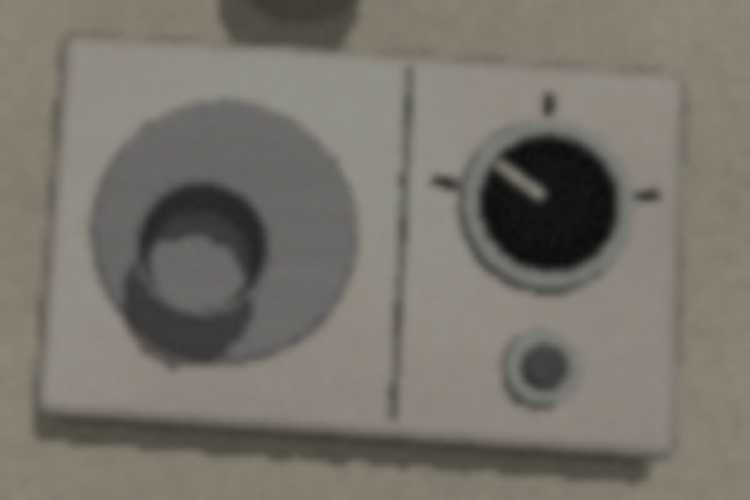

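```bash
A='{"translation":[[0.58,-0.34,0],[0.58,-0.34,0],[0.58,-0.34,0],[0.58,-0.34,0],[0.58,-0.34,0]],"turn":[[0,0,0],[0,0,0],[0,0,0],[0,0,0],[0,0,0]],"grip":[0,0,0,0,0]}' ; python3 -m creep '{"translation":[[0.58,-0.34,0],[0.58,-0.34,0],[0.58,-0.34,0],[0.58,-0.34,0],[0.58,-0.34,0]],"turn":[[0,0,0],[0,0,0],[0,0,0],[0,0,0],[0,0,0]],"grip":[0,0,0,0,0]}' 20
```

```text
time_s: 0.72
tool_pos: [0.4234, -0.3715, 0.2222]
tool_rot: [-180.0, 0.0, 24.3]
force: [0.6, -0.0, 0.4]
grip_width: 0.0449
grasp_force: 0.0
```

```bash
python3 -m creep '{"translation":[[0.58,-0.34,0],[0.58,-0.34,0],[0.58,-0.34,0],[0.4,-0.23,0],[0,0,0]],"turn":[[0,0,0],[0,0,0],[0,0,0],[0,0,0],[0,0,0]],"grip":[0,0,0,0,0]}'
python3 - <<'E'
from cell import env
from h import *
o=env.get_obs(); print(o["tool_pos"],o["tool_rot"],o["grip_width"],o["force"])
c=env.read_camera("wrist"); cv2.imwrite("pics/w1.png",c["frame"][:,:,::-1]); np.savez("w1.npz",**c)
R,t,K=cam(c); print(-R.T@t, proj(c,o["tool_pos"]),"dial",proj(c,[.561,-.159,.064]),"btn",proj(c,[.472,-.1515,.072]))
E
```

```text
time_s: 1.35
tool_pos: [0.5394, -0.2072, 0.2221]
tool_rot: [-179.9, -0.1, 24.7]
force: [-0.2, -0.1, 0.8]
grip_width: 0.0019
grasp_force: 0.0
[ 0.5394008  -0.20720797  0.22213495] [-1.79898060e+02 -5.11682930e-02  2.46825508e+01] 0.001900740365281871 [-0.1710875  -0.10221579  0.81063269]
[ 0.61504909 -0.17206733  0.38464062] [326.06960628 251.9805955 ] dial [292.22893725 146.26457831] btn [253.16445299 219.34659274]
```

View pics/w1.png

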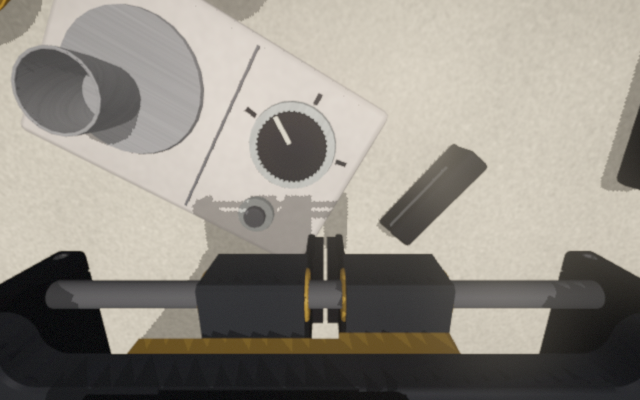

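The wrist view shows the dial at (292,146), the pointer tip near (276,119) and the ticks at (251,112), (319,99) and (341,163). The button top is at about (255,215). The fingers are shut near (326,245).

```bash
cat >> h.py <<'E'
def look(c,g):
    e,h=dial(c,np.array(g)); gr=cv2.cvtColor(c["frame"],cv2.COLOR_RGB2GRAY)
    m=np.zeros_like(gr); cv2.ellipse(m,(e[0],(e[1][0]*.85,e[1][1]*.85),e[2]),1,-1)
    mm=((m>0)&(gr>120)).astype(np.uint8); n,l,s,ce=cv2.connectedComponentsWithStats(mm)
    k=1+np.argmax(s[1:,4]); P=np.argwhere(l==k)[:,::-1].astype(float)
    D=ray(c,e[0],.064)
    W=np.array([ray(c,p,.064)-D for p in P])[:,:2]; r=np.hypot(*W.T); w=W[r>.012]
    a=np.degrees(np.arctan2(*w.mean(0)[::-1])); print("dial",D,e[1],"pointer ang",a,"rmax",r.max(),len(w)); return D,a
E
python3 - <<'E'
from h import *
c=dict(np.load("w1.npz")); D,a=look(c,(292,146))
for p in((251,112),(319,99),(341.5,163)):
    w=ray(c,p,.05)-D; print("tick",np.degrees(np.arctan2(w[1],w[0])),np.hypot(*w[:2]))
b=ray(c,(255,215.5),.072); print("btn",b,D-b,np.hypot(*(D-b)[:2]))
E
```

```text
Traceback (most recent call last):
  File "h.py", line 16, in look
    e,h=dial(c,np.array(g)); gr=cv2.cvtColor(c["frame"],cv2.COLOR_RGB2GRAY)
        ~~~~^^^^^^^^^^^^^^^
  File "h.py", line 13, in dial
    k=max(cs,key=cv2.contourArea); h=cv2.convexHull(k); e=cv2.fitEllipse(h)
ValueError: max() iterable argument is empty
```

```bash
sed -i 's/g<60/g<th/; s/guess,r=40/guess,r=25,th=100/' h.py
python3 - <<'E'
from h import *
c=dict(np.load("w1.npz")); print(cv2.cvtColor(c["frame"],cv2.COLOR_RGB2GRAY)[150,245:345:4]); D,a=look(c,(292,146))
for p in((251,112),(319,99),(341.5,163)):
    w=ray(c,p,.05)-D; print("tick",np.degrees(np.arctan2(w[1],w[0])),np.hypot(*w[:2]))
b=ray(c,(255,215.5),.072); print("btn",b,D-b,np.hypot(*(D-b)[:2]))
E
```

```text
[217 205 195 126  71  71  70  70  70  69  70  70  71  70  71  71  73  74
  74  74  80 197 196 210 211]
dial [ 0.5607877  -0.15791109  0.064     ] (67.99405670166016, 70.30775451660156) pointer ang 53.56108604691673 rmax 0.029732590784825402 105
tick 76.42815161364945 0.053928320773959586
tick -7.108800549968313 0.05448008394503363
tick -86.35594590966612 0.0567612260555857
btn [ 0.47699813 -0.15172518  0.072     ] [ 0.08378957 -0.00618591 -0.008     ] 0.08401760235195145
```

```bash
python3 -m creep '{"translation":[[0.38,-0.22,0.2],[0.37,-0.22,0.4],[0,0,0.6],[0,0,0.45],[0,0,0]],"turn":[[0,0,0],[0,0,0],[0,0,0],[0,0,0],[0,0,0]],"grip":[0,0,0,0,0]}'; python3 -m creep '{"translation":[[0,0,0]],"turn":[[0,0,0]],"grip":[0]}'
```

```text
time_s: 2.02
tool_pos: [0.5745, -0.1562, 0.0872]
tool_rot: [-179.8, 0.4, 24.2]
force: [-0.4, -0.2, -0.1]
grip_width: 0.0006
grasp_force: 0.0
time_s: 2.15
tool_pos: [0.5786, -0.1562, 0.092]
tool_rot: [179.9, -0.1, 24.2]
force: [0.5, 0.3, 1.0]
grip_width: 0.0006
grasp_force: 0.0
```

```bash
python3 -m creep '{"translation":[[0.03,-0.07,0.15],[0,0,0.12],[0,0,0],[0,0,0]],"turn":[[0,0,0],[0,0,0],[0,0,0],[0,0,0]],"grip":[0,0,0,0]}'
```

```text
time_s: 2.65
tool_pos: [0.578, -0.1489, 0.0691]
tool_rot: [180.0, -0.0, 24.3]
force: [0.1, 0.4, 1.0]
grip_width: 0.0004
grasp_force: 0.0
```

Position is good; lower gently to contact.

```bash
python3 -m creep '{"translation":[[0,0,0.04],[0,0,0.02],[0,0,0]],"turn":[[0,0,0],[0,0,0],[0,0,0]],"grip":[0,0,0]}'; python3 -m creep '{"translation":[[0,0,0.015],[0,0,0]],"turn":[[0,0,0],[0,0,0]],"grip":[0,0]}'
```

```text
time_s: 3.02
tool_pos: [0.578, -0.1489, 0.0645]
tool_rot: [180.0, -0.0, 24.3]
force: [-0.8, 0.3, 1.6]
grip_width: 0.0007
grasp_force: 1.2
time_s: 3.28
tool_pos: [0.5781, -0.149, 0.0644]
tool_rot: [179.9, -0.0, 24.3]
force: [-3.5, 0.3, 8.2]
grip_width: 0.0007
grasp_force: 4.3
```

```bash
python3 -m creep '{"translation":[[0,0,0.006],[-0.001,0.022,0],[-0.001,0.022,0],[-0.001,0.022,0],[-0.001,0.022,0]],"turn":[[0,0,0],[0,0,0.028],[0,0,0.028],[0,0,0.028],[0,0,0.028]],"grip":[0,0,0,0,0]}'; python3 -m creep '{"translation":[[0,0,0]],"turn":[[0,0,0]],"grip":[0]}'
python3 - <<'E'
from cell import env
from h import *
for n in("wrist","top"):
    c=env.read_camera(n); np.savez(n+"2.npz",**c); 
    if n=="wrist": cv2.imwrite("pics/w2.png",c["frame"][:,:,::-1]); print(proj(c,[.5608,-.158,.064]))
o=env.get_obs(); print(o["wrist_torque"],o["force"])
E
```

```text
time_s: 3.9
tool_pos: [0.5805, -0.1559, 0.0644]
tool_rot: [179.9, -0.1, 4.0]
force: [-1.6, -0.1, 9.7]
grip_width: 0.0001
grasp_force: 4.6
time_s: 4.03
tool_pos: [0.5805, -0.156, 0.0644]
tool_rot: [179.9, -0.1, 4.1]
force: [-2.9, 0.4, 8.6]
grip_width: 0.0001
grasp_force: 4.6
[327.31120048 280.9317517 ]
[ 0.07323924  0.5919733  -0.06029769] [-1.74161691  0.10725942  8.94033102]
```

View pics/w2.png

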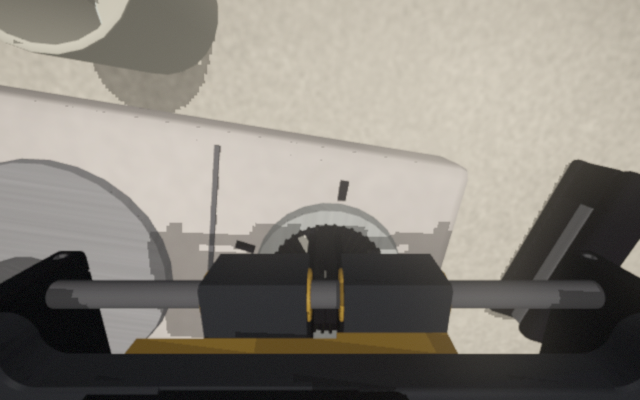

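The pointer tip shows at about (303,240), left of the fingers. The far tick is at (344,190) and the left tick at (245,247). I'll get the angle from the rays.

```bash
python3 - <<'E'
from h import *
c=dict(np.load("wrist2.npz")); D=np.array([.5608,-.158,.064])
for p,z in(((303,240),.064),((344,190),.05),((245,247),.05)):
    w=ray(c,p,z)-D; print(np.degrees(np.arctan2(w[1],w[0])),np.hypot(*w[:2]))
c=dict(np.load("top2.npz")); print(cv2.imwrite("pics/t2.png",cv2.resize(c["frame"][160:260,345:445,::-1],None,fx=5,fy=5,interpolation=cv2.INTER_CUBIC)))
E
```

```text
31.634712475688723 0.03044633666257333
-6.5306058353812055 0.05391399640402798
77.26483585314082 0.05416676995663198
True
```

```bash
python3 -m creep '{"translation":[[-0.001,0.022,0.003],[-0.001,0.022,0.003],[-0.001,0.022,0],[-0.001,0.022,0],[-0.001,0.022,0]],"turn":[[0,0,0.028],[0,0,0.028],[0,0,0.028],[0,0,0.028],[0,0,0.028]],"grip":[0,0,0,0,0]}'; python3 -m creep '{"translation":[[0,0,0]],"turn":[[0,0,0]],"grip":[0]}'
python3 - <<'E'
from cell import env
from h import *
c=env.read_camera("wrist"); np.savez("wrist3.npz",**c); cv2.imwrite("pics/w3.png",c["frame"][100:340,160:480,::-1].repeat(2,0).repeat(2,1)); print(proj(c,[.5608,-.158,.064]))
o=env.get_obs(); print(o["wrist_torque"],o["force"])
E
```

```text
time_s: 4.75
tool_pos: [0.5803, -0.1644, 0.0644]
tool_rot: [-180.0, -0.3, -21.2]
force: [0.5, -0.4, 9.2]
grip_width: 0.0004
grasp_force: 4.6
time_s: 4.88
tool_pos: [0.5803, -0.1644, 0.0644]
tool_rot: [-180.0, -0.3, -21.1]
force: [-0.5, 0.9, 8.8]
grip_width: 0.0002
grasp_force: 4.7
[328.00648892 281.3228362 ]
[ 0.1494914   0.18106723 -0.02637171] [-0.71003295  0.50020438  9.92346203]
```

View pics/w3.png

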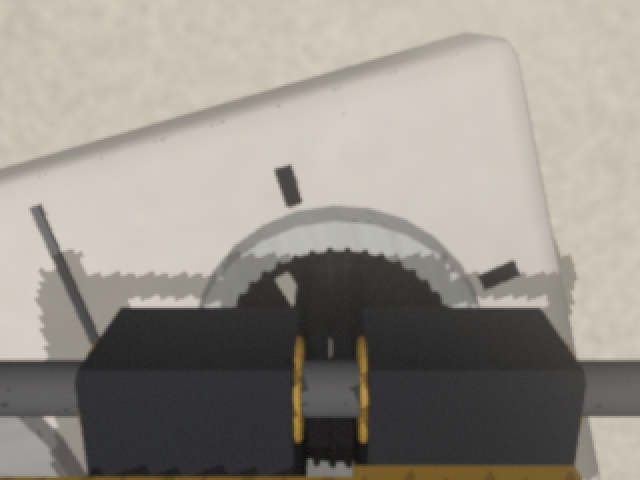

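The pointer tip is at about (302.5,241.5) in the full image, the same place relative to the tool, so there is no slip. It sits about 12° before the far tick at (304,193). I'll go 7° more and lift, so it can snap in by itself.

```bash
python3 -m creep '{"translation":[[-0.001,0.015,0],[-0.001,0.015,0],[0,0,0],[0,0,-0.1],[0,0,-0.4]],"turn":[[0,0,0.0195],[0,0,0.0195],[0,0,0],[0,0,0],[0,0,0]],"grip":[0,0,0,0,0]}'; python3 -m creep '{"translation":[[-0.7,0,-0.5],[-0.5,0,-0.5],[0,0,0],[0,0,0]],"turn":[[0,0,0],[0,0,0],[0,0,0],[0,0,0]],"grip":[0,0,0,0]}'
python3 - <<'E'
from cell import env
from h import *
c=env.read_camera("wrist"); np.savez("wrist4.npz",**c); cv2.imwrite("pics/w4.png",c["frame"][:,:,::-1]); 
o=env.get_obs(); print(o["tool_pos"],o["tool_rot"],o["force"]); g=proj(c,[.5608,-.158,.064]); print(g)
look(c,g)
E
```

```text
time_s: 5.55
tool_pos: [0.5751, -0.1658, 0.1002]
tool_rot: [179.9, 0.3, -28.1]
force: [-0.0, -1.0, 0.4]
grip_width: 0.0003
grasp_force: 0.0
time_s: 6.05
tool_pos: [0.4969, -0.1238, 0.1782]
tool_rot: [180.0, -0.0, -28.1]
force: [0.3, 0.6, -0.1]
grip_width: 0.0004
grasp_force: 0.0
[ 0.49675447 -0.12389501  0.17743589] [ 1.79974654e+02  6.69170202e-02 -2.81252927e+01] [ 0.38463128 -0.30140986  0.432178  ]
[325.84228637 114.1644441 ]
dial [ 0.55938911 -0.15355896  0.064     ] (68.45690155029297, 87.02259063720703) pointer ang -18.983912286734864 rmax 0.029036564049883286 148
```

View pics/w4.png

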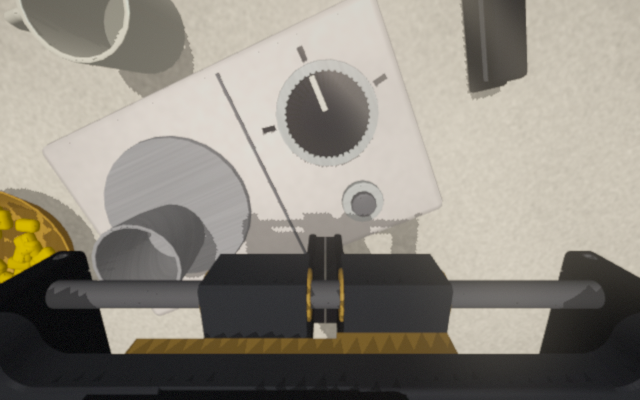

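The dial centre is at (328,114). The pointer runs from about (325,110) to (313,76), nearly in line with the far tick at (302,53), and the button top is at about (363,204). I'll work out the angle precisely.

```bash
cat > m.py <<'E'
from h import *
def meas(f,g,ticks):
    c=dict(np.load(f)); gr=cv2.cvtColor(c["frame"],cv2.COLOR_RGB2GRAY)
    m=np.zeros_like(gr); cv2.circle(m,(int(g[0]),int(g[1])),36,1,-1)
    k=((gr<110)&(m>0)).astype(np.uint8); h=cv2.convexHull(np.argwhere(k)[:,::-1].astype(np.int32)); 
    # erode stray: pixels near dial only
    D0=ray(c,g,.064)
    n,l,s,ce=cv2.connectedComponentsWithStats(((gr>150)&(cv2.circle(np.zeros_like(gr),(int(g[0]),int(g[1])),37,1,-1)>0)).astype(np.uint8))
    for i in range(1,n):
        if s[i,4]>30:
            P=np.argwhere(l==i)[:,::-1]; W=np.array([ray(c,p,.064) for p in P])[:,:2]
            u,sv,vt=np.linalg.svd(W-W.mean(0),full_matrices=False); v=vt[0]; q=W.mean(0)-D0[:2]; v=v*np.sign(v@q)
            r=np.hypot(*(W-D0[:2]).T); print(f,"comp",s[i,4],"line ang",np.degrees(np.arctan2(v[1],v[0])),"centroid ang",np.degrees(np.arctan2(q[1],q[0])),"r",r.min(),r.max(),"ratio",sv)
    for p in ticks:
        w=ray(c,p,.05)-D0; print("  tick",np.degrees(np.arctan2(w[1],w[0])))
    T=[ray(c,p,.05)[:2] for p in ticks]; print("  D",D0, "tick triangle",np.round(T,4).tolist())
E
python3 - <<'E'
from m import *
meas("w1.npz",(292.5,145.5),[(251,112),(319,99),(341.5,163)])
meas("wrist4.npz",(328,113.5),[(268,130),(302,53.5),(379.5,79)])
c=dict(np.load("wrist4.npz"))
print(ray(c,(363.5,204),.072))
cv2.imwrite("pics/w4c.png",cv2.resize(c["frame"][30:220,240:440,::-1],None,fx=3,fy=3,interpolation=cv2.INTER_CUBIC))
E
```

```text
w1.npz comp 456 line ang 89.19990010712027 centroid ang 2.0265176833657113 r 0.003572870700292953 0.0377722094206885 ratio [0.47567474 0.26866478]
  tick 77.75531879615664
  tick -6.1420658691846155
  tick -87.36962277266029
  D [ 0.56184061 -0.15894889  0.064     ] tick triangle [[0.5734, -0.1055], [0.6148, -0.1647], [0.5644, -0.2146]]
wrist4.npz comp 194 line ang -5.000595344696454 centroid ang -0.6493828257429679 r 0.0033814982733951717 0.03032714523112188 ratio [0.10834751 0.01975409]
  tick 77.27915021476413
  tick -3.6771031095560787
  tick -85.7113765594876
  D [ 0.56041099 -0.15990404  0.064     ] tick triangle [[0.573, -0.1042], [0.6143, -0.1634], [0.5644, -0.2134]]
[ 0.47469868 -0.15121149  0.072     ]
```

View pics/w4c.png

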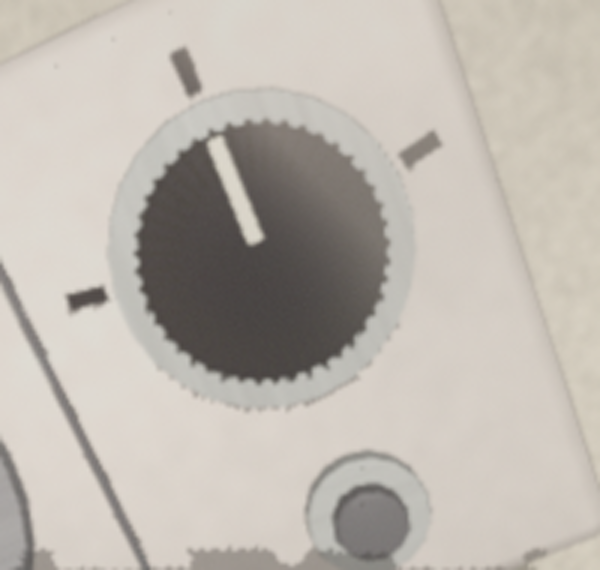

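The pointer line lies at −5.0° against about −4.6° for the far notch (the tick bisector). It turned about 6° more than the finger did, so it has snapped in. Next, the button at (0.4747,-0.151).

```bash
python3 -m creep '{"translation":[[-0.05,0.22,0.2],[-0.04,0.21,0.4],[0,0,0.4],[0,0,0.15],[0,0,0]],"turn":[[0,0,0],[0,0,0],[0,0,0],[0,0,0],[0,0,0]],"grip":[0,0,0,0,0]}'; python3 -m creep '{"translation":[[0,0,0],[0,0,0]],"turn":[[0,0,0],[0,0,0]],"grip":[0,0]}'
```

```text
time_s: 6.72
tool_pos: [0.474, -0.1502, 0.0851]
tool_rot: [180.0, 0.2, -28.1]
force: [-0.2, 0.2, 0.9]
grip_width: 0.0007
grasp_force: 0.0
time_s: 6.98
tool_pos: [0.4755, -0.1506, 0.0875]
tool_rot: [-180.0, -0.1, -28.1]
force: [-0.3, -0.4, 0.2]
grip_width: 0.0002
grasp_force: 0.0
```

```bash
python3 -m creep '{"translation":[[0,0,0.1],[0,0,0.07],[0,0,0.04],[0,0,0.04],[0,0,0]],"turn":[[0,0,0],[0,0,0],[0,0,0],[0,0,0],[0,0,0]],"grip":[0,0,0,0,0]}'; python3 -m creep '{"translation":[[0,0,0.02],[0,0,0]],"turn":[[0,0,0],[0,0,0]],"grip":[0,0]}'
```

```text
time_s: 7.6
tool_pos: [0.4742, -0.1504, 0.0665]
tool_rot: [180.0, 0.0, -28.1]
force: [-2.1, 0.9, 5.2]
grip_width: 0.0006
grasp_force: 2.4
time_s: 7.85
tool_pos: [0.4743, -0.1505, 0.0663]
tool_rot: [180.0, 0.0, -28.1]
force: [-4.8, 1.9, 14.0]
grip_width: 0.0004
grasp_force: 6.9
```

Bottomed out: 14 N with no more travel. Lift straight up and check.

```bash
python3 -m creep '{"translation":[[0,0,-0.1],[0,0,-0.4],[0,0,-0.6],[-0.1,-0.35,-0.3],[0,0,0]],"turn":[[0,0,0],[0,0,0],[0,0,0],[0,0,0],[0,0,0]],"grip":[0,0,0,0,0]}'; python3 -m creep '{"translation":[[0,0,0],[0,0,0],[0,0,0],[0,0,0]],"turn":[[0,0,0],[0,0,0],[0,0,0],[0,0,0]],"grip":[0,0,0,0]}'
python3 - <<'E'
from cell import env
from h import *
c=env.read_camera("wrist"); np.savez("wrist5.npz",**c); cv2.imwrite("pics/w5.png",c["frame"][:,:,::-1]); print(env.get_obs()["force"],env.get_obs()["tool_pos"])
print(proj(c,[.5608,-.159,.064]),proj(c,[.4745,-.151,.072]))
E
```

```text
time_s: 8.48
tool_pos: [0.4828, -0.1201, 0.1789]
tool_rot: [-179.9, -0.3, -27.9]
force: [0.1, 0.1, -1.7]
grip_width: 0.0004
grasp_force: 0.0
time_s: 8.98
tool_pos: [0.4803, -0.1223, 0.1762]
tool_rot: [180.0, 0.0, -28.1]
force: [0.2, 0.4, 0.1]
grip_width: 0.0006
grasp_force: 0.0
[-0.45403352  0.21328034  0.10595809] [ 0.48040823 -0.122235    0.17635689]
[319.15440832  94.63892102] [357.03854664 188.58974391]
```

View pics/w5.png

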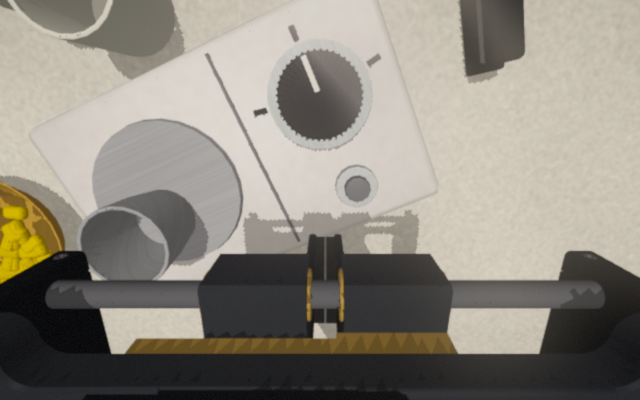

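The pointer (303,56 to 317,91) still lines up with the far tick at (294,33). The button at (357,188) is back up, its ring is clear, and nothing else has moved.

```bash
python3 -c "
from cell import env
print(env.sign_off())"
```

```text
the job is handed in; nothing more can be done
None
```

The dial was turned clockwise and clicked into the far setting, the start button was then pressed to its stop and came back up, the camera showed the warmer and the things around it undisturbed, and the job was handed in at about 9 s.

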